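# Lay the tall carton down in its tray bay

### The arm

A 7-joint arm with a two-finger parallel gripper is mounted at the origin on a cart in front of the work surface, level with it; the furniture and walls round the work are solid. World frame = base frame: x ahead of the robot, y to its left, z up, the work surface at z = 0. Lengths are in m, angles in rad, forces in N, time in s.
With the tool pointing down it reaches from about 0.4 to 0.875 m from the base axis. Payload 4.4 kg.
Tool frame: the origin (TCP) lies midway between the tips of the shut fingers; the grasp point (between the pads) lies 19 mm behind it; z points along the fingers, y is the line along which they close (so a half turn about z gives the same grasp; the last joint's range is limited). The gripper opens to 85 mm and grips with 20 to 120 N. Pads are 22 mm wide; open, the fingers measure 114 mm over their backs; the gripper's body (76 mm by 85 mm) begins 54 mm behind the grasp point. The pads swing forward as they close: fully open they stand 13 mm farther back than shut.
Start: joints at [1.085, 0.628, 0.038, 1.517, -0.027, 0.996, -0.02], TCP at [0.265, -0.594, 0.231] pointing down, gripper open.
Joint ranges: [-3.06, 3.06], [-0.37, 2.12], [-1.25, 1.32], [0.18, 2.47], [-1.1, 4.24], [0.23, 1.98], [-2.94, 2.94]. Speed limits (rad/s): [2.57, 2.57, 3.14, 3.14, 3.14, 3.14, 3.14].

### API

Orientations are given as [roll, pitch, yaw] about the fixed x, y, z axes, in that order (R = Rz(yaw) Ry(pitch) Rx(roll)).
In Python, from station import move_pose, servo_line, move_j, gripper_to, wait, ik, grab_frame, get_calibration, IKError, finish_job, search_frame, regions_of, read_t, read_joint_positions, read_qd, read_joint_torque, read_position, read_tcp_rot, read_ft_force, read_wrist_torque, read_width, read_gripper_force gives the robot as it stands. Calls block until the motion is done:
- move_pose(position, orientation): joint-space move of the TCP to a pose.
- servo_line(position, rate=0.15, rotation=None, until_force=None): straight line of the TCP; rotation=None keeps the orientation; rate is the mean speed in m/s. With until_force (N) it stops when the force on the tool has changed by that much, and returns True; else False.
- move_j(angles): joint-space move.
- gripper_to(opening, grip_force=None): opening from 0.0 (shut) to 1.0 (fully open); grip_force is the grip in N (None keeps the last); returns when the fingers have stopped.
- wait(seconds).
- ik(position, orientation): joint angles nearest the present ones, or None.
- grab_frame(name): name is "side" or "top"; returns (picture, depth): 400x640x3 uint8, blue, green, red; 400x640 float32, m along the optical axis (not along the pixel's ray), 0 where there is no reading.
- get_calibration(name): a dict with "vfov" (degrees; the focal length in pixels is half the picture's height over the tangent of half this angle, whatever the lens; pixels are square), "cx", "cy" (the principal point, pixels), "world_to_cam" (4x4, takes a point from world to camera coordinates). Camera axes: x right, y down, z forward; pixel columns grow to the right and rows downward; lengths in m; the calibration is good to about 2 mm. A picture is of the moment at which its call begins. get_calibration takes no time and is no camera call.
A pose or a line that the arm cannot do raises IKError and nothing moves.
- finish_job(): hands the job in; it is judged then, once.
Trained networks look in the newest picture that a camera, given by its name, has taken for a name from the list of things; names that differ only in an ending like _2 or _b are one class to them, and where a whole thing is asked for, a point or a joint stands for the part that bears it (a point fixed in the world has none). Each returns a list of dicts, best first, with "confidence" (0 to 1); they miss things now and then, are a little off and sometimes report something else, mostly with a low value. They report only what shows in the picture. A call takes as long as a camera call.
- search_frame(camera, query): "uv" ([column, row] in pixels, amid what is visible of it).
- regions_of(camera, query): "mask" (400x640 bool, what is visible of it) and "uv" ([column, row] in pixels, amid what is visible of it).
Readings, each from a call of its own:
- read_t(): time.
- read_joint_positions(): joint angles.
- read_qd(): joint speeds.
- read_joint_torque(): joint torques, N m.
- read_position(): TCP position.
- read_tcp_rot(): TCP orientation.
- read_ft_force(): force on the tool from outside, world axes, zero at the start.
- read_wrist_torque(): the same for the moment, N m.
- read_width(): opening from 0.0 (shut) to 1.0 (fully open).
- read_gripper_force(): force on a finger pad.
Only numpy, scipy, OpenCV 4.12 (cv2) and the standard library are available. Lean on these libraries where they do the work, as an engineer would, in place of code of your own. Each camera call takes 0.05 s, during which the arm holds its last target. There are 200 camera calls.

### The job

The two-bay stock tray has to go under a low shelf, and the taller of the two cartons standing in it is too high: push it over so that it lies on its broad face in its own bay, toward the side where the bay has room for it, then push it along the bay until it rests against one of the bay's end rims. Only push with the fingers, never pick it up. Leave the shorter carton standing where it is, disturb nothing else round the tray, and finish with the arm clear.

Things in the scene. Friction and masses are not known exactly. Their poses are not given: they have to be found in the camera images.
- tray: Fixed low metal tray, 270 x 175 mm, two bays side by side. Origin: centre of its underside, on the worktop; x along the bays (about world y, turned up to 0.35 rad), y across, z up. Floor top 4 mm, rims and middle divider 5 mm thick with tops 16 mm above the worktop. Bays inside: tray x -130 to +130 mm, 80 mm wide, centred at tray y +42.5 and -42.5 mm. Low wire handles reach 21 mm beyond its ends.
- tall_carton: The taller carton (plain white with red print on some faces, rigid, 0.08 to 0.17 kg), standing on its small end in either bay, within 60 mm of mid-length. As it stands: 90 mm high (own z), 46 mm thick (own x, along the bay within 0.06 rad), 61 mm wide (own y). Origin: centre of the end it stands on at the start. Lying on a broad face it is 46 mm high and takes 90 mm of the bay.
- tall_center (a point): Centre of the tall carton: 45 mm above the tray's floor while it stands, 23 mm when it lies on a broad face. Pushed along the bay near its top, the carton pivots on its lower leading edge with little sliding, and falls by itself once leaned past about 27 degrees.
- short_carton: The shorter carton (white and blue), standing upright in the other bay: 31 mm along the bay, 62 mm across it, 62 mm high. Origin: centre of its underside. It stays as it is.
- bottle: Small capped bottle, 38 mm across, 70 mm high, standing beyond the far side of the tray. Origin: centre of its underside. Bystander.
- bench_timer: Bench timer, 28 x 66 x 63 mm high, standing beyond the far side of the tray. Origin: centre of its underside. Bystander.
- felt_pen: Felt pen lying in front of the tray, 135 mm along its own y, 17 mm thick. Origin: under its middle. Bystander.
- large_bottle: Larger capped bottle, 58 mm across, 106 mm high, standing to the left of the tray. Origin: centre of its underside. Bystander.

How it is judged:
At the end, for the whole second after the job is handed in: The tall carton lies at rest flat on a broad face (within 0.1 rad) on its bay's floor, centre within 14 mm of the bay's centre line, and its centre at most 53 mm from the inside of an end rim (a gap up to 8 mm). The short carton stands upright where it was (within 15 mm) (angle between the x axis of tall_carton and the z axis of tray, either way round below 0.1 rad and z of tall_center in the frame of tray between 0.022 and 0.032 m and (y of tall_center in the frame of tray between 0.0285 and 0.0565 m or y of tall_center in the frame of tray between -0.0565 and -0.0285 m) and (x of tall_center in the frame of tray between 0.077 and 0.09 m or x of tall_center in the frame of tray between -0.09 and -0.077 m) and linear speed of tall_carton below 0.02 m/s and angle between short_carton's own z axis and vertical below 0.1 rad and distance of short_carton from where it was at the start of the episode below 0.015 m); the robot touches nothing.
It fails at once if the tall carton is lifted off the tray (z of tall_center in the frame of tray above 0.072 m or (angle between tall_carton's own z axis and vertical below 0.15 rad and z of tall_center in the frame of tray above 0.06 m) or (angle between the x axis of tall_carton and the z axis of tray, either way round below 0.2 rad and z of tall_center in the frame of tray above 0.043 m)).
It fails at once if the short carton is shifted more than 15 mm or tipped (distance of short_carton from where it was at the start of the episode above 0.015 m or angle between short_carton's own z axis and vertical above 0.2 rad).
It fails at once if a bottle, the timer or the felt pen beside the tray is shifted more than 20 mm (distance of any of bottle, bench_timer, felt_pen, large_bottle from where it was at the start of the episode above 0.02 m).
It also fails if it takes over 45 s, if anything falls off the work surface, if the arm or the gripper's body presses on something with over 40 N, if the wrist force passes 120 N, or if a joint passes its speed limit or range.

## Working session

There is one attempt and no reset: what is moved stays moved. The work goes in short steps, each a Python script; the robot and the scene stay as the last script left them, time stands still between calls to the robot, and variables do not carry over. Pictures are saved under pics/ and viewed, at most 10 in all, crops included, and the job is handed in when it is done.

```bash
mkdir -p pics; cat > h.py <<'E'
import numpy as np, cv2
from station import *
def cloud(cam, depth):
    c=get_calibration(cam); f=200/np.tan(np.radians(c["vfov"])/2)
    v,u=np.mgrid[0:400,0:640]
    P=np.stack([(u-c["cx"])/f*depth,(v-c["cy"])/f*depth,depth],-1)
    T=np.linalg.inv(np.array(c["world_to_cam"]))
    return P@T[:3,:3].T+T[:3,3]
E
python3 - <<'E'
from h import *
for cam in ("top","side"):
    im,d=grab_frame(cam); cv2.imwrite(f"pics/{cam}0.png",im); W=cloud(cam,d); np.savez(f"{cam}0.npz",im=im,d=d,W=W)
    print(cam,np.linalg.inv(np.array(get_calibration(cam)["world_to_cam"]))[:3,3].round(3))
    for n in ("tray","tall_carton","short_carton","bottle","bench_timer","felt_pen","large_bottle"):
        for r in regions_of(cam,n)[:2]:
            m=r["mask"]&(d>0); p=W[m]
            if len(p)<5: continue
            zt=np.percentile(p[:,2],97); t=p[p[:,2]>zt-.006]
            rect=cv2.minAreaRect((t[:,:2]*1000).astype(np.float32))
            print(n,round(r["confidence"],2),np.array(r["uv"]).round(),len(p),"lo",np.percentile(p,2,0).round(3),"hi",np.percentile(p,98,0).round(3),"top",zt.round(3),np.array(rect[0]).round(),np.array(rect[1]).round(),round(rect[2]))
print(read_t(),read_tcp_rot())
E
```

```text
top [0.402 0.089 0.992]
tray 0.89 [397. 213.] 8762 lo [ 0.463 -0.19   0.   ] hi [0.637 0.083 0.017] top 0.017 [550. -54.] [175. 311.] 4
tray 0.39 [378. 232.] 843 lo [ 0.472 -0.031  0.014] hi [0.532 0.015 0.097] top 0.097 [503.  -9.] [61. 45.] 5
tall_carton 0.97 [377. 236.] 873 lo [ 0.473 -0.041  0.004] hi [0.533 0.015 0.097] top 0.097 [503.  -9.] [61. 46.] 5
short_carton 0.56 [408. 190.] 592 lo [ 0.562 -0.095  0.012] hi [ 0.622 -0.064  0.069] top 0.069 [593. -80.] [62. 31.] 2
bottle 0.65 [410. 191.] 605 lo [ 0.562 -0.096  0.012] hi [ 0.622 -0.065  0.069] top 0.069 [593. -81.] [62. 31.] 3
bottle 0.52 [346. 147.] 311 lo [0.684 0.029 0.005] hi [0.713 0.062 0.073] top 0.072 [703.  44.] [22. 20.] 56
bench_timer 0.9 [431. 143.] 429 lo [ 0.69  -0.172  0.001] hi [ 0.706 -0.108  0.064] top 0.064 [ 700. -141.] [12. 64.] 6
felt_pen 0.68 [348. 148.] 311 lo [0.684 0.027 0.002] hi [0.713 0.062 0.073] top 0.072 [703.  44.] [22. 20.] 56
felt_pen 0.64 [390. 273.] 376 lo [ 0.418 -0.093  0.008] hi [0.432 0.033 0.018] top 0.018 [425. -29.] [ 13. 132.] 1
large_bottle 0.76 [199. 221.] 836 lo [0.511 0.34  
[... 364 characters left out ...]
38  0.009] hi [0.531 0.004 0.095] top 0.095 [502. -14.] [58. 46.] 5
short_carton 0.67 [358. 262.] 1149 lo [ 0.561 -0.102  0.008] hi [ 0.622 -0.072  0.068] top 0.068 [593. -86.] [62. 33.] 4
bottle 0.56 [379. 207.] 456 lo [0.684 0.022 0.001] hi [0.718 0.063 0.07 ] top 0.07 [702.  37.] [20. 18.] 23
bench_timer 0.8 [426. 272.] 889 lo [ 0.689 -0.178 -0.   ] hi [ 0.716 -0.093  0.063] top 0.062 [ 699. -147.] [12. 63.] 3
felt_pen 0.96 [266. 274.] 417 lo [ 0.416 -0.1    0.001] hi [0.432 0.03  0.017] top 0.016 [424. -33.] [ 15. 136.] 2
large_bottle 0.87 [271. 151.] 751 lo [0.511 0.335 0.002] hi [0.564 0.372 0.105] top 0.105 [539. 362.] [33. 30.] 54
0.8 [ 3.14153171e+00 -2.09787655e-05  4.19751325e-01]
```

View pics/top0.png

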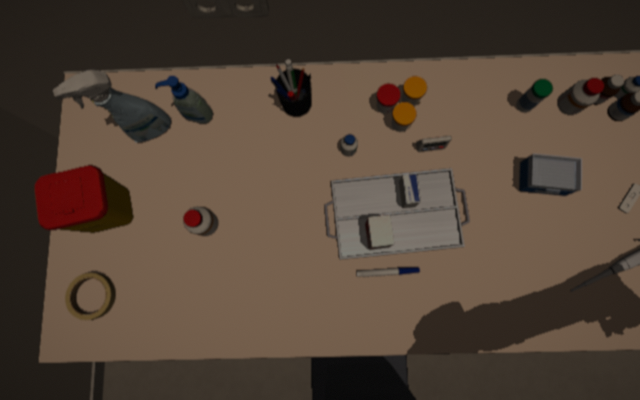

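View pics/side0.png

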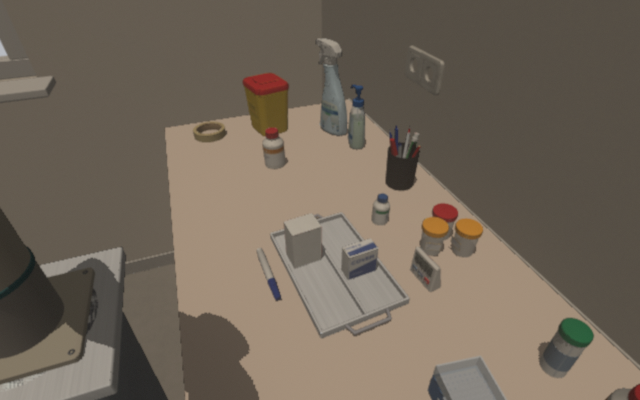

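The top view shows the tall carton at about (378, 232) in the near bay and the short one at (410, 190) in the far bay. The side view agrees: tall at (303, 242), short at (358, 262). The tall carton is about 49 mm from mid-length toward +y, so the room is toward -y. I'll push it over that way, with the fingers partly open for a straight two-point push.

```bash
cat >> h.py <<'E'
A=np.radians(4.2); C=np.array([.550,-.057]); U=np.array([-np.sin(A),np.cos(A)]); V=np.array([np.cos(A),np.sin(A)])
def tp(a,b,z): return list(C+a*U+b*V)+[z]      # tray along, across (V), height
def tr(p): d=np.asarray(p)[...,:2]-C; return np.stack([d@U,d@V,np.asarray(p)[...,2]],-1)
def look(n,name="tall_carton",cams=("top","side")):
    for cam in cams:
        im,d=grab_frame(cam); cv2.imwrite(f"pics/{cam}{n}.png",im); W=cloud(cam,d)
        for r in regions_of(cam,name)[:1]:
            p=tr(W[r["mask"]&(d>0)]); zt=np.percentile(p[:,2],95); t=p[p[:,2]>zt-.006]
            print(cam,name,round(r["confidence"],2),"top z",zt.round(3),"along",np.percentile(t[:,0],[2,98]).round(3),"across",np.percentile(t[:,1],[2,98]).round(3),
              cv2.minAreaRect((t[:,:2]*1000).astype(np.float32)))
E
python3 - <<'E'
from h import *
gripper_to(0.4)
best=min((q for q in (np.pi/2+A,-np.pi/2+A)),key=lambda y:(lambda j:9 if j is None else abs(j[6]))(ik(tp(.115,-.0435,.2),[np.pi,0,y])))
print("yaw",best); R=[np.pi,0,best]
move_pose(tp(.115,-.0435,.2),R)
servo_line(tp(.115,-.0435,.076),0.15)
print(read_t(),tr(read_position()))
hit=servo_line(tp(.055,-.0435,.076),0.05,until_force=1.0)
print(hit,tr(read_position()),read_ft_force()); look(1)
E
```

```text
yaw 1.6441001553786585
4.775 [ 0.11504818 -0.04295844  0.0765356 ]
False [ 0.05545983 -0.04351052  0.07599961] [ 0.3617529   0.67240302 -0.02499877]
top tall_carton 0.29 top z 0.107 along [0.408 0.44 ] across [0.003 0.035] ((424.3037414550781, 19.17951774597168), (35.53178787231445, 32.72745132446289), 7.132625579833984)
side tall_carton 0.61 top z 0.102 along [0.01  0.031] across [-0.073 -0.015] ((20.616275787353516, -43.084930419921875), (60.96222686767578, 26.788766860961914), 86.76378631591797)
```

View pics/side1.png

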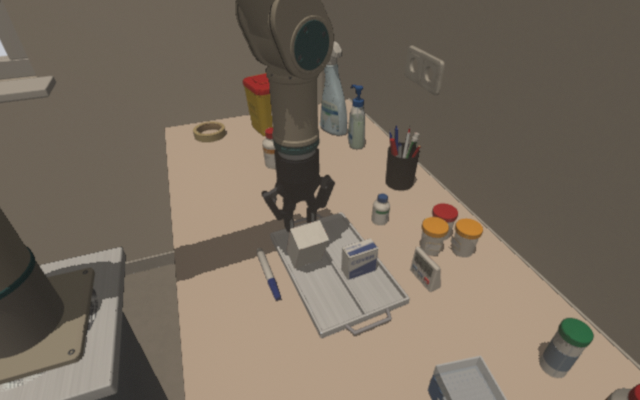

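The side view shows the carton at about (305, 245), tilting toward -y with both fingers on it. I'll continue the push.

```bash
python3 - <<'E'
from h import *
servo_line(tp(.026,-.0435,.076),0.05); wait(.3)
print(tr(read_position()),read_ft_force()); look(2,cams=("side",))
servo_line(tp(.06,-.0435,.1),0.15); servo_line(tp(.09,-.0435,.13),.15); wait(.3); look(3)
print(read_t())
E
```

```text
[ 0.02630633 -0.04346545  0.07599962] [ 0.02608079  0.11352697 -0.12734734]
side tall_carton 0.89 top z 0.051 along [-0.068  0.018] across [-0.072 -0.014] ((-24.46233367919922, -42.40090560913086), (61.549381256103516, 89.8766098022461), 88.73097229003906)
side tall_carton 0.64 top z 0.051 along [-0.068  0.016] across [-0.072 -0.015] ((-24.943601608276367, -43.115333557128906), (59.96873474121094, 88.22896575927734), 89.07064819335938)
8.8167
```

View pics/side3.png

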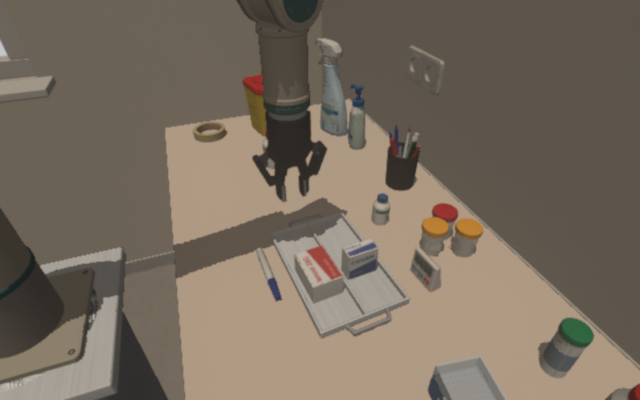

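The carton lies flat at about (318, 273) in its bay and nothing else has moved. Next I'll push its rear end toward the -y rim. I'm narrowing the fingers and keeping them a bit high so the knuckles pass over the short carton.

```bash
python3 - <<'E'
from h import *
gripper_to(0.25)
servo_line(tp(.06,-.0435,.031),0.15)
hit=servo_line(tp(-.022,-.0435,.031),0.05); print(read_ft_force())
hit=servo_line(tp(-.040,-.0435,.031),0.02,until_force=4)
print(hit,tr(read_position()),read_ft_force(),read_t())
servo_line(tp(.0,-.0435,.031),0.1); servo_line(tp(.06,-.0435,.2),.2); move_pose(tp(.2,-.0435,.25),read_tcp_rot()); wait(.3)
look(4); look(5,"tray"); look(6,"short_carton"); print(read_t())
E
```

```text
[-0.31789926  0.62435956  0.09546071]
True [-0.02750419 -0.04383307  0.03069899] [-0.02459812 -0.12612598  0.32934957] 12.2083
top tall_carton 0.91 top z 0.052 along [-0.124 -0.039] across [-0.072 -0.015] ((-81.34336853027344, -42.77077865600586), (60.73382568359375, 89.69546508789062), 89.45243835449219)
side tall_carton 0.9 top z 0.051 along [-0.13  -0.044] across [-0.073 -0.015] ((-85.41895294189453, -42.831268310546875), (61.32682418823242, 91.26270294189453), 89.93092346191406)
top tray 0.93 top z 0.016 along [-0.15   0.127] across [-0.087  0.087] ((-5.494171142578125, -12.103767395019531), (203.56106567382812, 293.1088562011719), 88.61409759521484)
side tray 0.9 top z 0.016 along [-0.156  0.149] across [-0.087  0.085] ((-1.967437744140625, -0.639373779296875), (174.7169952392578, 310.2752990722656), 89.9170150756836)
top short_carton 0.57 top z 0.069 along [-0.041 -0.012] across [0.011 0.07 ] ((-26.592370986938477, 41.045448303222656), (30.13990020751953, 61.20237731933594), 0.7983609437942505)
side short_carton 0.59 top z 0.067 along [-0.046 -0.017] across [0.01  0.068] ((-31.428207397460938, 39.365135192871094), (31.941530227661133, 60.72844696044922), 1.2030593156814575)
15.2167
```

View pics/side4.png

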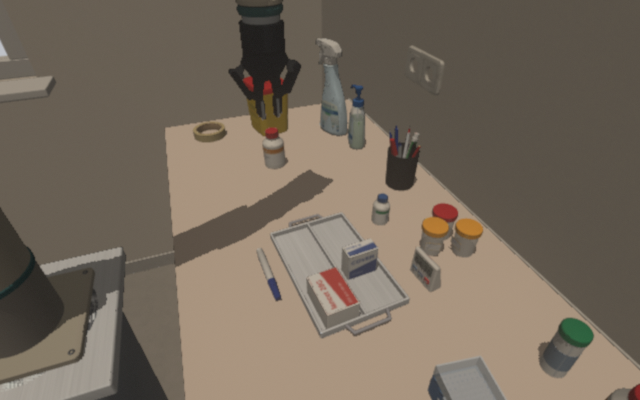

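The carton lies flat at about (332, 296) against the -y end rim. The short carton is still standing at (358, 262), and the arm is clear. The carton's centre is about 83 mm from the tray's mid-length, and the push stopped on force at the rim.

```bash
python3 -c "from station import *; print(finish_job())"
```

```text
the job is handed in; nothing more can be done
None
```

The job is handed in: the tall carton lies on its broad face against the -y end rim of its bay, the short carton still stands in place, nothing else round the tray looked moved, and the arm is clear; `finish_job()` returned no verdict.

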